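Find the jig's locating pin with its cover and press the cover home

TASK

Take the loose jig cover by its grip bar, set it level between the side fences of the jig, and move it along them as needed until the hidden socket underneath drops over the locating pin. Then press the cover down against the spring until it is flush on the jig, and finish while still holding it pressed down, without letting go; leave the bottle, bushing and gauge block where they stand.

Things in the scene. Friction and masses are not known exactly. Their poses are not given: they have to be found in the camera images.
- jig: Jig base bolted to the bench: dark steel block 150 (its x) x 120 (its y) x 30 mm high, origin at the centre of the underside, z up. Two fences run along its x, inner faces at y = +-42 mm, upright from the top face (z 30 mm) to z 46 mm, then flaring outward to z 56 mm. The ends are open.
- jig_rim (a point): Centre of the jig's flat top face (jig z 30 mm), same axes. In a slot along x stands one steel locating pin, 10 mm diameter, rounded nose, tip 12 mm above this face. The faces are oiled (friction about 0.15). The pin is rigid, at y = 0, but clamped anywhere from x = -12 to +12 mm; its x is not reported (seen until covered, or by feel).
- lifter (a joint): Two spring strips across the jig's top face (at x = +-34 mm, 60 mm long in y), moving together. 0: up, 4 mm proud of the face; 0.004: level with it (cover flush). Spring 4.8 N at 0, 9.6 N at 0.004; the cover's weight gives about 3.4 N, so flush needs a push of about 6 N more; then it is rigid.
- cover: Loose grey-painted metal cover plate, 110 (its x) x 80 (its y) x 18 mm, 0.35 kg, flat on the bench at the start; origin at the centre of the underside, z up. Four drill bushes 12 mm across stand 3 mm proud of the top at x +-43, y +-26 mm. It goes lengthwise between the fences with 2 mm play each side, either way round.
- cover_bar (a point): Middle of the cover's black grip bar, 36 mm above the cover's origin. Bar: 60 mm along the cover's x, 18 mm wide in y, from z 18 to 54 mm; grip it across its width from above.
- cover_socket (a point): Mouth of the blind pin socket, at the cover's origin (centre of the underside): 13 mm (x) x 16 mm (y), 14 mm deep, invisible from above. Cover's underside above the jig's top face: 12 mm while it rests level on the pin's tip, 4 mm when dropped on the pin (lying on the strips), 0 when pressed home.
- oil_bottle: Bystander: dropper bottle with red nozzle, 42 mm diameter, 118 mm high, standing. Origin: centre of the underside
- bushing: Bystander: grey turned bushing, 26 mm diameter, 22 mm high, standing. Origin: centre of the underside
- gauge_block: Bystander: steel gauge block 9 x 30 x 30 mm, standing on edge. Origin: centre of the underside

How it is judged (in metres and radians):
On the way, in this order (a step that is already met when the one before it is completed fails the run):
1. the cover is lifted off the bench by the gripper (height (world z) of cover above 0.025 m and contact force between the fingers and cover above 1 N), for 0.2 s.
2. the cover has dropped over the pin between the fences, level (z of cover in the frame of jig_rim between -0.002 and 0.0065 m and x of cover in the frame of jig_rim between -0.02 and 0.02 m and y of cover in the frame of jig_rim between -0.005 and 0.005 m and angle between cover's own z axis and vertical below 0.06 rad), for 0.2 s.
At the end, for the whole second after the job is handed in: The cover lies between the fences on the pin, its underside within 1.5 mm of the jig's top face and level within 2 degrees, the spring strips pressed at least 2.7 mm, the cover at rest and the fingers still on it (over 2 N); the three bystanders are within 20 mm of where they stood (z of cover in the frame of jig_rim between -0.002 and 0.0015 m and x of cover in the frame of jig_rim between -0.02 and 0.02 m and y of cover in the frame of jig_rim between -0.005 and 0.005 m and angle between cover's own z axis and vertical below 0.035 rad and angle between the x axis of cover and the x axis of jig, either way round below 0.1 rad and value of joint lifter above 0.0027 m and linear speed of cover below 0.02 m/s and contact force between the fingers and cover above 2 N and distance of each of oil_bottle, bushing, gauge_block from where it was at the start of the episode below 0.02 m); the arm keeps its last pose, push and grip.
It fails at once if a bystander is knocked over or pushed away (distance of any of oil_bottle, bushing, gauge_block from where it was at the start of the episode above 0.03 m).
It also fails if it takes over 51 s, if anything falls off the work surface, if the arm or the gripper's body presses on something with over 40 N, if the wrist force passes 120 N, or if a joint passes its speed limit or range.

ROBOT

A 7-joint arm with a two-finger parallel gripper is mounted at the origin on a cart in front of the work surface, level with it; the furniture and walls round the work are solid. World frame = base frame: x ahead of the robot, y to its left, z up, the work surface at z = 0. Lengths are in mm, angles in rad, forces in N, time in s.
With the tool pointing down it reaches from about 425 to 875 mm from the base axis. Payload 4.7 kg.
Tool frame: the origin (TCP) lies midway between the tips of the shut fingers; the grasp point (between the pads) lies 19 mm behind it; z points along the fingers, y is the direction in which the jaws open and shut (so a half turn about z gives the same grasp; the last joint's range is limited). The gripper opens to 85 mm and grips with 20 to 120 N. Pads are 22 mm wide; open, the fingers measure 114 mm over their backs; the gripper's body (76 mm by 85 mm) begins 54 mm behind the grasp point. The pads swing forward as they close: fully open they stand 13 mm farther back than shut.
Start: joints at [-1.212, 0.321, -0.07, 1.45, 0.023, 1.371, -0.057], TCP at [219.735, 611.755, 203.949] pointing down, gripper open.
Joint ranges: [-2.86, 2.86], [-0.3, 2.09], [-1.38, 1.24], [0.06, 2.45], [-1.56, 4.7], [0.09, 2.05], [-2.69, 2.69]. Speed limits (rad/s): [2.57, 2.57, 3.14, 3.14, 3.14, 3.14, 3.14].

INTERFACE

Orientations are given as a unit quaternion [w, x, y, z].
In Python, from rig import monitor, vision, workorder, spotter gives the robot as it stands.
- The arm moves only by the tool arm_command, never from a script. Its argument "steps" is a list of rows, each an object with "linear": the shift along the world's x, y, z in m, a list of three; "rotation": the turn, a rotation vector about the world's x, y, z in rad, a list of three; "fingers": the closure, from 0 (fully open) to 1 (shut). A call has 1 to 20 rows; each row is the pose to reach, as a shift and turn from the pose commanded when the call began; what a row does not reach only later rows make up. A row lasts 1/8 s, in which the tool goes at most 62.5 mm and 10.7 degrees, less where a joint would pass 70% of its speed; a pose out of reach is approached as far as the arm can. A call with a gripper value outside its range is refused whole. The fingers move at their own pace and stop on an object; the grip force is fixed at half the most. Time passes only in rows, so rows that repeat a pose let the fingers close. It gives the time, the measured TCP pose, the force and the opening at its end, in the units of the state.
- monitor.observe(): the state, without advancing time (a new reading comes with each control period).
- vision.camera(name): name is "scene" or "top"; returns the picture (384x512x3 uint8, blue, green, red); there is no depth.
- vision.camera_params(name): a dict with "camera_matrix" (3x3 intrinsics, pixels), "position" and "orientation" of the camera in the world. Camera axes: x right, y up, looking along -z (the intrinsics and any distortion apply to the point x, -y, -z); pixel columns grow to the right and rows downward; lengths in mm; the calibration is good to about 2 mm. A picture is of the moment at which its call begins. camera_params takes no time and is no camera call.
- workorder.hand_in(): hands the job in, once; it reports no verdict.
Trained networks look in the newest picture that a camera, given by its name, has taken for a name from the list of things; names that differ only in an ending like _2 or _b are one class to them, and where a whole thing is asked for, a point or a joint stands for the part that bears it (a point fixed in the world has none). Each returns a list of dicts, best first, with "p" (0 to 1); they miss things now and then, are a little off and sometimes report something else, mostly with a low value. They report only what shows in the picture. A call takes as long as a camera call.
- spotter.trace(camera, name): "mask" (384x512 bool, what is visible of it) and "at" ([row, column] as shares, 0 to 1, of the picture: columns of its width, rows of its height, amid what is visible of it).
- spotter.pinpoint(camera, name): "at" ([row, column] as shares, 0 to 1, of the picture: columns of its width, rows of its height: a listed point, or the origin of a listed thing).
The state is a dict: "clock": time; "joint_pos": joint angles; "joint_velocities": joint speeds; "effort": joint torques, N m; "position": TCP position; "tool_rot": TCP orientation; "ft_force": force on the tool from outside, world axes, zero at the start; "ft_torque": the same for the moment, N m; "gripper_width": finger opening in mm.
Only numpy, scipy, OpenCV 4.12 (cv2) and the standard library are available. Lean on these libraries where they do the work, as an engineer would, in place of code of your own. Each camera call takes 0.05 s, during which the arm holds its last target. There are 200 camera calls.

## Working session

There is one attempt and no reset: what is moved stays moved. The work goes in short steps, Python scripts to look and compute and a tool call to move; the robot and the scene stay as the last step left them, time stands still between calls to the robot, and variables do not carry over. Pictures are saved under pics/ and viewed, about 8 in all and at most 12, crops included, and the job is handed in when it is done.

Besides the shell and the picture viewer there is one more tool, called after ">>>" in YAML: its name, and indented under it one key for each argument. arm_command: Moves the arm, as the interface text tells. Its arguments: {"type":"object","properties":{"steps":{"type":"array","items":{"type":"object","properties":{"linear":{"type":"array","items":{"type":"number"}},"rotation":{"type":"array","items":{"type":"number"}},"fingers":{"type":"number"}}}}},"required":["steps"]}

```bash
mkdir -p pics
cat > h.py <<'E'
import numpy as np, cv2
from scipy.spatial.transform import Rotation as R
from rig import monitor, vision, workorder, spotter
def ray(cam,u,v):
    p=vision.camera_params(cam);K=np.array(p["camera_matrix"])
    d=np.linalg.inv(K)@[u,v,1]; q=p["orientation"]
    Rm=R.from_quat([q[1],q[2],q[3],q[0]])
    return np.array(p["position"]),Rm.apply([d[0],-d[1],-d[2]])
def atz(cam,u,v,z):
    o,d=ray(cam,u,v); return o+d*(z-o[2])/d[2]
def proj(cam,X):
    p=vision.camera_params(cam);K=np.array(p["camera_matrix"]);q=p["orientation"]
    c=R.from_quat([q[1],q[2],q[3],q[0]]).inv().apply(np.array(X)-p["position"])
    h=K@[c[0],-c[1],-c[2]]; return h[:2]/h[2]
E
python3 - <<'E'
from h import *
print({k:v for k,v in vision.camera_params("top").items()},{k:v for k,v in vision.camera_params("scene").items()})
a={}
for c in("top","scene"):
    a[c]=vision.camera(c)
    for n,z in(("jig_rim",30),("cover_bar",36),("cover",0),("jig",0),("oil_bottle",0),("bushing",0),("gauge_block",0)):
        for r in spotter.pinpoint(c,n)[:2]:
            v,u=r["at"][0]*384,r["at"][1]*512
            print(c,n,round(r["p"],2),round(u),round(v),atz(c,u,v,z).round(0))
    for n,z in(("jig",56),("cover",18)):
        for r in spotter.trace(c,n)[:1]:
            m=r["mask"].astype(np.uint8);print(c,n,r["p"],m.sum(),cv2.minAreaRect(cv2.findNonZero(m)))
            if c=="top":
                b=cv2.boxPoints(cv2.minAreaRect(cv2.findNonZero(m)));print([atz(c,*q,z).round() for q in b])
cv2.imwrite("pics/1.png",cv2.resize(a["top"],(800,600)));cv2.imwrite("pics/2.png",cv2.resize(a["scene"],(800,600)))
s=monitor.observe();print(s["position"],s["tool_rot"],s["gripper_width"],s["clock"])
E
```

```text
{'camera_matrix': array([[417.28588579,   0.        , 253.99692201],
       [  0.        , 417.28588579, 189.4713061 ],
       [  0.        ,   0.        ,   1.        ]]), 'position': array([442.41326692,  -1.27065532, 896.75378286]), 'orientation': array([ 0.71324051,  0.04721854, -0.05979078, -0.69676642])} {'camera_matrix': array([[469.01489001,   0.        , 256.29388239],
       [  0.        , 469.01489001, 182.2529685 ],
       [  0.        ,   0.        ,   1.        ]]), 'position': array([ 268.42823593, -472.01921583,  711.50786997]), 'orientation': array([ 0.8884552 ,  0.34223883, -0.10265765, -0.28806484])}
top jig_rim 0.92 190 211 [527. 117.  30.]
top cover_bar 0.9 297 223 [ 506. -105.   36.]
top cover 0.67 294 225 [ 505. -103.    0.]
top jig 0.55 188 216 [518. 124.   0.]
top oil_bottle 0.57 237 109 [760.  26.   0.]
top bushing 0.56 245 272 [402.  -1.   0.]
top gauge_block 0.44 304 114 [ 752. -125.    0.]
top jig 0.85 4180 ((189.68890380859375, 211.96621704101562), (59.323524475097656, 73.97747039794922), 2.38594388961792)
[array([449., 172.,  56.]), array([599., 174.,  56.]), array([597.,  54.,  56.]), array([447.,  55.,  56.])]
scene jig_rim 0.84 190 177 [518. 120.  30.]
scene cover_bar 0.87 249 255 [ 506. -101.   36.]
scene jig 0.55 197 187 [527. 113.   0.]
scene oil_bottle 0.59 311 159 [763.  39.   0.]
scene bushing 0.57 165 257 [396.   4.   0.]
scene gauge_block 0.59 362 211 [ 751. -129.    0.]
scene cover 0.83 2918 ((249.05294799804688, 263.688232421875), (47.616233825683594, 67.35690307617188), 40.60129928588867)
[219.74128864 611.75928115 203.99513284] [2.29898728e-05 1.71547209e-01 9.85175898e-01 7.34073531e-05] 85.51257614966053 1.0
```

View pics/1.png

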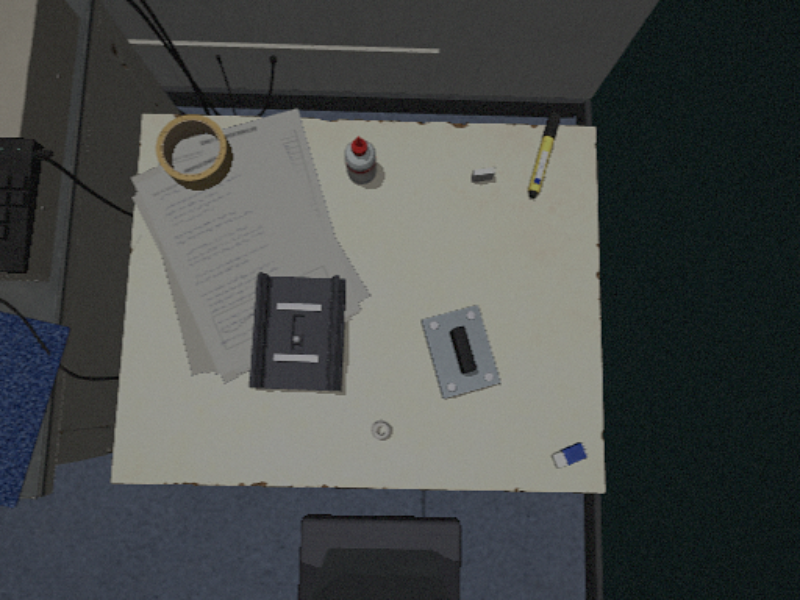

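View pics/2.png

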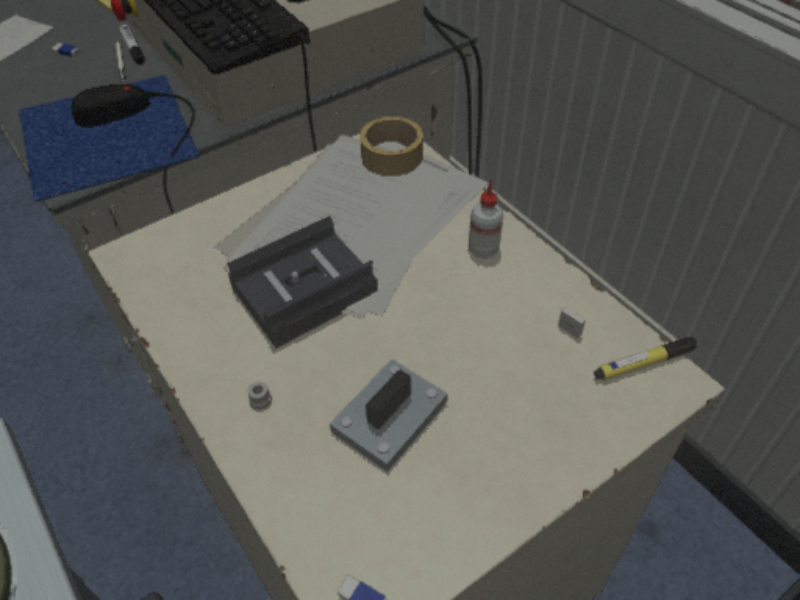

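Top view (800 px scale): jig at (299,333) with the pin at (296,340), cover at (461,350) turned about 15°. Bottle is at (360,160), block at (484,175) and bushing at (381,430). I'll take an enlarged crop for exact angles.

Run:
```python
from h import *
a=vision.camera("top")
c1=a[168:258,150:230];c2=a[188:263,258:328]
b1=cv2.resize(c1,None,fx=5,fy=5,interpolation=cv2.INTER_CUBIC);b2=cv2.resize(c2,None,fx=5,fy=5,interpolation=cv2.INTER_CUBIC)
o=np.zeros((450,750,3),np.uint8);o[:450,:400]=b1;o[:375,400:750]=b2
cv2.imwrite("pics/3.png",cv2.convertScaleAbs(o,alpha=1.5))
r=spotter.trace("top","cover")
for x in r[:1]:
    m=x["mask"].astype(np.uint8);q=cv2.minAreaRect(cv2.findNonZero(m));b=cv2.boxPoints(q);print(x["p"],m.sum(),[atz("top",*t,14).round(1) for t in b])
```

```text
0.79 1956 [array([545. , -46.3,  14. ]), array([ 569.9, -125.7,   14. ]), array([ 465., -156.,   14.]), array([441.2, -77.7,  14. ])]
```

View pics/3.png

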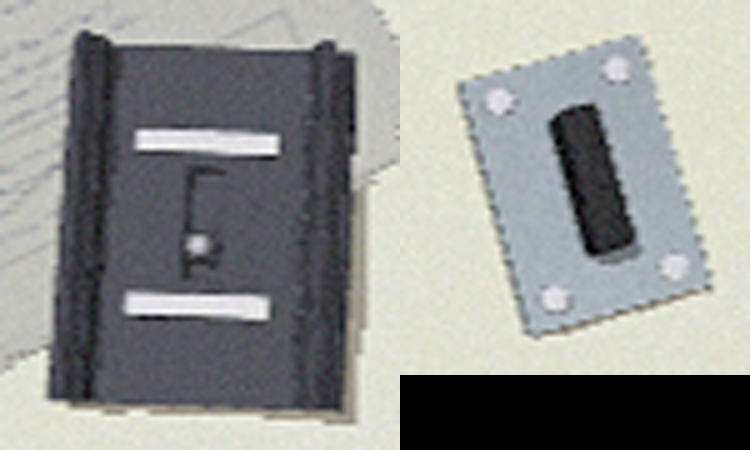

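Crop 3: strips run (135,140)-(279,146) and (124,303)-(270,309), with the pin at (200,244). Bushes are at (499,101), (618,69), (555,298) and (674,266).

Run:
```python
from h import *
f=lambda x,y,ox,oy,z:atz("top",(x+.5)/5-.5+ox,(y+.5)/5-.5+oy,z)[:2]
S=[f(x,y,150,168,34) for x,y in((135,142),(279,146),(124,303),(270,307))]
J=np.mean(S,0);ax=(S[0]+S[1]-S[2]-S[3]);ay=S[0]+S[2]-S[1]-S[3]
print("strips",np.round(S,1),"ctr",J.round(1),"dist",np.linalg.norm(ax)/2,np.degrees([np.arctan2(ax[1],ax[0]),np.arctan2(-ay[0],ay[1])]))
P=f(200,244,150,168,42);u=ax/np.linalg.norm(ax);print("pin",P,"jig xy",(P-J)@u,(P-J)@[-u[1],u[0]])
B=[f(x,y,258,188,21) for x,y in((99,101),(218,69),(155,298),(274,266))]
C=np.mean(B,0);ax=B[0]+B[1]-B[2]-B[3];print("cover",np.round(B,1),C.round(1),np.linalg.norm(ax)/2,np.degrees(np.arctan2(ax[1],ax[0])))
by=B[0]+B[2]-B[1]-B[3];print(np.linalg.norm(by)/2,np.degrees(np.arctan2(-by[0],by[1])))
s=monitor.observe();q=s["tool_rot"];print(R.from_quat([*q[1:],q[0]]).as_matrix().round(3),s["ft_force"])
```

```text
strips [[556.6 145.4]
 [556.4  85.6]
 [489.7 146.6]
 [489.5  86.7]] ctr [523.  116.1] dist 66.85950062920895 [-0.96166979 -0.22670782]
pin [514.07867658 115.44926367] jig xy -8.94772806776088 -0.7629288387173181
cover [[ 538.4  -65.7]
 [ 553.2 -116. ]
 [ 456.5  -90.1]
 [ 470.8 -139.8]] [ 504.7 -102.9] 85.61512774582972 16.388805618945515
52.08147282320131 16.275194387476436
[[-0.941  0.338  0.   ]
 [ 0.338  0.941  0.   ]
 [-0.     0.    -1.   ]] [ 0.24478431 -0.25884932 -0.68648165]
```

>>> arm_command:
  steps:
    - {"linear":[0.035,-0.05,0],"rotation":[0,0,0.05],"fingers":0}
    - {"linear":[0.07,-0.1,0],"rotation":[0,0,0.1],"fingers":0}
    - {"linear":[0.105,-0.15,0],"rotation":[0,0,0.15],"fingers":0}
    - {"linear":[0.14,-0.2,0],"rotation":[0,0,0.2],"fingers":0}
    - {"linear":[0.17,-0.25,0],"rotation":[0,0,0.25],"fingers":0}
    - {"linear":[0.2,-0.3,0],"rotation":[0,0,0.3],"fingers":0}
    - {"linear":[0.22,-0.355,0],"rotation":[0,0,0.35],"fingers":0}
    - {"linear":[0.235,-0.41,0],"rotation":[0,0,0.4],"fingers":0}
    - {"linear":[0.25,-0.465,0],"rotation":[0,0,0.45],"fingers":0}
    - {"linear":[0.26,-0.52,-0.01],"rotation":[0,0,0.5],"fingers":0}
    - {"linear":[0.27,-0.575,-0.02],"rotation":[0,0,0.55],"fingers":0}
    - {"linear":[0.28,-0.63,-0.04],"rotation":[0,0,0.6],"fingers":0}
    - {"linear":[0.285,-0.68,-0.06],"rotation":[0,0,0.63],"fingers":0}
    - {"linear":[0.285,-0.715,-0.08],"rotation":[0,0,0.63],"fingers":0}
    - {"linear":[0.285,-0.715,-0.08],"rotation":[0,0,0.63],"fingers":0}
    - {"linear":[0.285,-0.715,-0.08],"rotation":[0,0,0.63],"fingers":0}

```text
clock: 3.1
position: [505.1, -102.3, 124.3]
tool_rot: [0.0, -0.142, 0.99, 0.0]
ft_force: [-0.6, 1.7, -0.2]
gripper_width: 85.8
```

>>> arm_command:
  steps:
    - {"linear":[0,-0.0005,-0.04],"rotation":[0,0,0],"fingers":0}
    - {"linear":[0,-0.0005,-0.075],"rotation":[0,0,0],"fingers":0}
    - {"linear":[0,-0.0005,-0.092],"rotation":[0,0,0],"fingers":0.2}
    - {"linear":[0,-0.0005,-0.1],"rotation":[0,0,0],"fingers":0.5}
    - {"linear":[0,-0.0005,-0.1],"rotation":[0,0,0],"fingers":0.7}
    - {"linear":[0,-0.0005,-0.1],"rotation":[0,0,0],"fingers":1}
    - {"linear":[0,-0.0005,-0.1],"rotation":[0,0,0],"fingers":1}
    - {"linear":[0,-0.0005,-0.1],"rotation":[0,0,0],"fingers":1}
    - {"linear":[0,-0.0005,-0.1],"rotation":[0,0,0],"fingers":1}
    - {"linear":[0,-0.0005,-0.1],"rotation":[0,0,0],"fingers":1}

```text
clock: 4.35
position: [505.9, -103.7, 25.3]
tool_rot: [0.001, -0.142, 0.99, 0.0]
ft_force: [-1.1, 1.4, 6.2]
gripper_width: 14.1
```

>>> arm_command:
  steps:
    - {"linear":[0,0,0.01],"rotation":[0,0,0],"fingers":1}
    - {"linear":[0,0,0.025],"rotation":[0,0,0],"fingers":1}
    - {"linear":[0,0,0.045],"rotation":[0,0,0],"fingers":1}
    - {"linear":[0,0,0.07],"rotation":[0,0,0],"fingers":1}
    - {"linear":[0,0,0.07],"rotation":[0,0,0],"fingers":1}
    - {"linear":[0,0,0.07],"rotation":[0,0,0],"fingers":1}

```text
clock: 5.1
position: [504.1, -103.6, 93.4]
tool_rot: [-0.0, -0.142, 0.99, 0.0]
ft_force: [-0.7, 0.6, -3.1]
gripper_width: 13.7
```

Run:
```python
from h import *
a=vision.camera("scene");s=monitor.observe();print(s["position"],s["ft_force"],s["ft_torque"],s["gripper_width"])
cv2.imwrite("pics/4.png",cv2.convertScaleAbs(cv2.resize(a[100:340,100:420],(800,600),interpolation=cv2.INTER_CUBIC),alpha=1.4))
```

```text
[ 503.80126029 -103.57953922   92.97627625] [ 0.25556484  0.07793402 -3.93372977] [-0.03457518 -0.01791934 -0.01713452] 13.70006736130631
```

View pics/4.png

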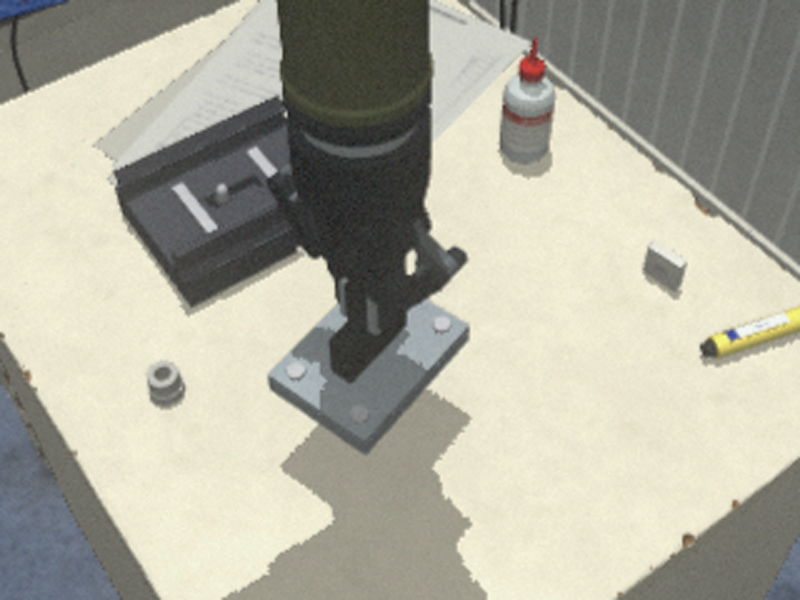

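Picture 4: the cover hangs level in the gripper at about (370,370) and the bystanders are untouched. The force of 3.5 N matches its weight. Next I'll carry it over the jig.

>>> arm_command:
  steps:
    - {"linear":[0,0.02,0.02],"rotation":[0,0,-0.03],"fingers":1}
    - {"linear":[0,0.05,0.035],"rotation":[0,0,-0.08],"fingers":1}
    - {"linear":[0.003,0.085,0.035],"rotation":[0,0,-0.13],"fingers":1}
    - {"linear":[0.005,0.12,0.035],"rotation":[0,0,-0.18],"fingers":1}
    - {"linear":[0.008,0.155,0.035],"rotation":[0,0,-0.23],"fingers":1}
    - {"linear":[0.01,0.185,0.035],"rotation":[0,0,-0.27],"fingers":1}
    - {"linear":[0.01,0.207,0.035],"rotation":[0,0,-0.293],"fingers":1}
    - {"linear":[0.01,0.2195,0.035],"rotation":[0,0,-0.293],"fingers":1}
    - {"linear":[0.01,0.2195,0.02],"rotation":[0,0,-0.293],"fingers":1}
    - {"linear":[0.01,0.2195,0.005],"rotation":[0,0,-0.293],"fingers":1}
    - {"linear":[0.01,0.2195,0.005],"rotation":[0,0,-0.293],"fingers":1}
    - {"linear":[0.01,0.2195,0.005],"rotation":[0,0,-0.293],"fingers":1}

```text
clock: 6.65
position: [514.9, 115.0, 98.9]
tool_rot: [-0.0, 0.004, 1.0, -0.0]
ft_force: [-0.3, 1.1, -2.2]
gripper_width: 13.8
```

Run:
```python
from h import *
a=vision.camera("scene");b=vision.camera("top");s=monitor.observe();print(s["position"],s["ft_force"],s["ft_torque"],s["gripper_width"])
q=s["tool_rot"];print(R.from_quat([*q[1:],q[0]]).as_matrix().round(3))
o=np.hstack([cv2.resize(a[100:270,110:270],(400,425),interpolation=cv2.INTER_CUBIC),cv2.resize(b[150:277,130:250],(400,425),interpolation=cv2.INTER_CUBIC)])
cv2.imwrite("pics/5.png",cv2.convertScaleAbs(o,alpha=1.6))
```

```text
[515.22724709 115.4774228   99.43233   ] [-0.30663202  0.74597117 -3.8804205 ] [-0.02483268 -0.03583017  0.01015291] 13.682033436019521
[[-1.     0.009  0.001]
 [ 0.009  1.     0.   ]
 [-0.001  0.    -1.   ]]
```

View pics/5.png

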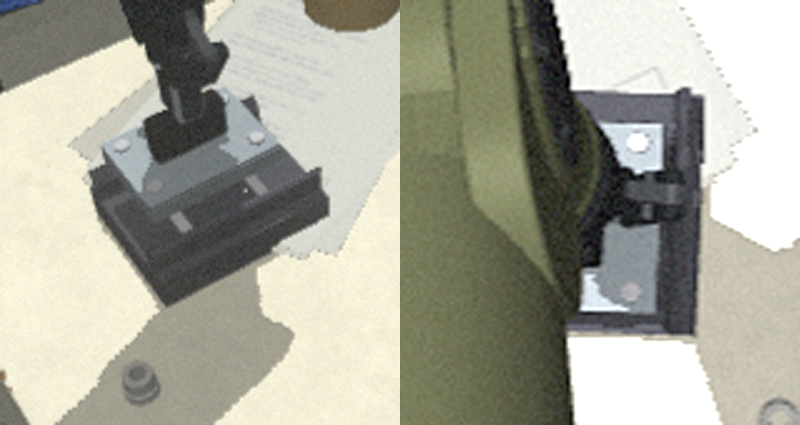

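>>> arm_command:
  steps:
    - {"linear":[0,0.0005,-0.015],"rotation":[0,0,0],"fingers":1}
    - {"linear":[0,0.0005,-0.025],"rotation":[0,0,0],"fingers":1}
    - {"linear":[0,0.0005,-0.03],"rotation":[0,0,0],"fingers":1}
    - {"linear":[0,0.0005,-0.033],"rotation":[0,0,0],"fingers":1}
    - {"linear":[0,0.0005,-0.035],"rotation":[0,0,0],"fingers":1}
    - {"linear":[0,0.0005,-0.036],"rotation":[0,0,0],"fingers":1}
    - {"linear":[0,0.0005,-0.036],"rotation":[0,0,0],"fingers":1}
    - {"linear":[0,0.0005,-0.036],"rotation":[0,0,0],"fingers":1}

```text
clock: 7.75
position: [514.9, 116.3, 63.2]
tool_rot: [0.0, 0.004, 1.0, 0.0]
ft_force: [0.0, -0.2, -3.3]
gripper_width: 13.5
```

No pin contact at 63 mm, where a pin rest would show at about 67 mm. I'll continue down.

>>> arm_command:
  steps:
    - {"linear":[0,0,-0.002],"rotation":[0,0,0],"fingers":1}
    - {"linear":[0,0,-0.004],"rotation":[0,0,0],"fingers":1}
    - {"linear":[0,0,-0.005],"rotation":[0,0,0],"fingers":1}
    - {"linear":[0,0,-0.005],"rotation":[0,0,0],"fingers":1}
    - {"linear":[0,0,-0.005],"rotation":[0,0,0],"fingers":1}
    - {"linear":[0,0,-0.005],"rotation":[0,0,0],"fingers":1}

```text
clock: 8.5
position: [515.2, 116.4, 58.3]
tool_rot: [0.001, 0.004, 1.0, 0.0]
ft_force: [0.0, -1.1, 2.7]
gripper_width: 13.6
```

>>> arm_command:
  steps:
    - {"linear":[0,0,-0.001],"rotation":[0,0,0],"fingers":1}
    - {"linear":[0,0,-0.002],"rotation":[0,0,0],"fingers":1}
    - {"linear":[0,0,-0.003],"rotation":[0,0,0],"fingers":1}
    - {"linear":[0,0,-0.004],"rotation":[0,0,0],"fingers":1}
    - {"linear":[0,0,-0.005],"rotation":[0,0,0],"fingers":1}
    - {"linear":[0,0,-0.006],"rotation":[0,0,0],"fingers":1}
    - {"linear":[0,0,-0.006],"rotation":[0,0,0],"fingers":1}
    - {"linear":[0,0,-0.006],"rotation":[0,0,0],"fingers":1}

```text
clock: 9.5
position: [516.6, 116.8, 55.1]
tool_rot: [0.002, 0.004, 1.0, 0.001]
ft_force: [-4.0, -1.2, 19.7]
gripper_width: 13.6
```

Run:
```python
from h import *
a=vision.camera("scene");s=monitor.observe();print(s["position"],s["tool_rot"],s["ft_force"],s["ft_torque"],s["gripper_width"])
cv2.imwrite("pics/6.png",cv2.convertScaleAbs(cv2.resize(a[120:270,110:310],(800,600),interpolation=cv2.INTER_CUBIC),alpha=1.6))
```

```text
[516.67919424 116.77984677  55.13452293] [0.00175648 0.00398237 0.99999002 0.00100411] [-4.438502   -2.47992905 20.08844096] [-0.2218693   0.88551714 -0.01371576] 13.808409469059582
```

View pics/6.png

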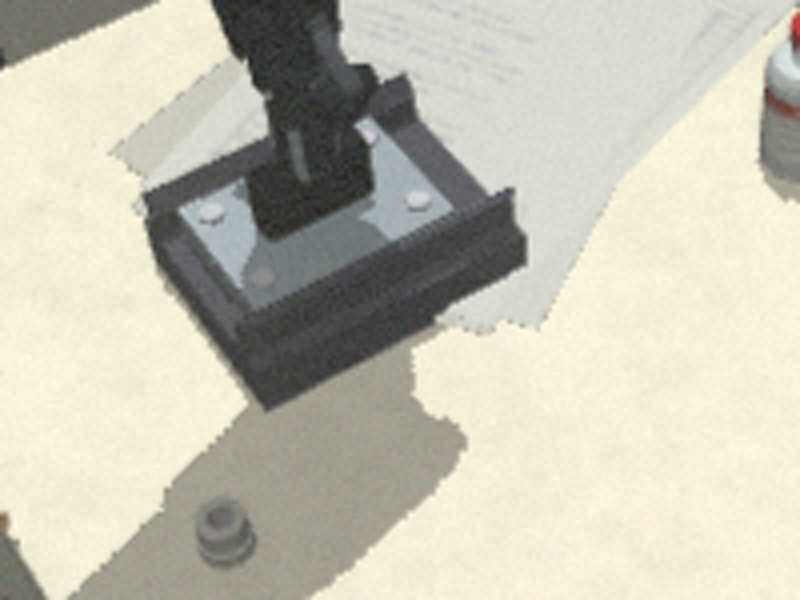

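Picture 6: the cover sits between the fences, level and low, at about (320,220). I'll ease off the side load and push slightly more to confirm it is rigid.

>>> arm_command:
  steps:
    - {"linear":[-0.0005,0,-0.0005],"rotation":[0,0,0],"fingers":1}
    - {"linear":[-0.001,-0.0005,-0.001],"rotation":[0,0,0],"fingers":1}
    - {"linear":[-0.001,-0.0005,-0.001],"rotation":[0,0,0],"fingers":1}
    - {"linear":[-0.001,-0.0005,-0.001],"rotation":[0,0,0],"fingers":1}
    - {"linear":[-0.001,-0.0005,-0.001],"rotation":[0,0,0],"fingers":1}

```text
clock: 10.18
position: [516.7, 116.8, 55.1]
tool_rot: [0.003, 0.004, 1.0, 0.002]
ft_force: [-3.9, -0.6, 23.7]
gripper_width: 13.7
```

Run:
```python
from h import *
s=monitor.observe();print(s["position"],s["ft_force"],np.abs(s["joint_velocities"]).max())
print(workorder.hand_in())
```

```text
[516.70629024 116.81153367  55.09058675] [-3.85737433 -0.56515976 23.73601305] 0.0016445055863303765
the job is handed in; nothing more can be done
None
```

I gripped the cover by its bar, set it between the fences and lowered it at the pin position measured in the top camera. It dropped over the pin on the first try, so no search along the fences was needed. I then pressed it flush and handed the job in while still gripping and pushing, at about 10 s on the clock.

**Height:** the tool stopped at 55.1 mm. That puts the underside at about 29.8 mm, against 30 mm for flush. It moved about 4 mm from first touching the strips, which matches full spring travel.

**Rigidity:** the push reads about 24 N. Pushing 1 mm further added about 4 N and the height did not change, so the strips are bottomed.

**Level and rest:** the tool is tilted less than 0.01 rad and the arm is at rest. The last picture, taken before that final push, shows the cover level between the fences.

**Bystanders:** that picture shows the bushing where it stood, with the bottle only partly in view and the gauge block outside it. All three were undisturbed in the view after the lift. The later moves stayed well clear of them, but I did not re-measure their positions at the end.

**Readings that disagreed:**
- The gripper opening read about 14 mm on the 18 mm bar, though the hold never slipped.
- A sideways load of about 4 N against the pin remained after I tried to ease it off.

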